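# Tap a helping-hand post into its tapered foot and set the stand on the mat

### The arm

A 7-joint arm with a two-finger parallel gripper is mounted at the origin on the work surface. World frame = base frame: x ahead of the robot, y to its left, z up, the work surface at z = 0. Lengths are in m, angles in rad, forces in N, time in s.
With the tool pointing down it reaches from about 0.425 to 1.025 m from the base axis. Payload 9.4 kg.
Tool frame: the origin (TCP) lies on the centre line of the jaws, within the pads' length; the fingertips stand 14 mm ahead of it and the grasp point (between the pads) lies 5 mm behind it; z points along the fingers, y is the line along which they close (so a half turn about z gives the same grasp; the last joint's range is limited). The gripper opens to 93 mm and grips with 3 to 60 N. Pads are 15 mm wide; open, the fingers measure 128 mm over their backs; the gripper's body (75 mm by 188 mm) begins 65 mm behind the grasp point.
Start: joints at [-0.077, 0.599, -0.003, 1.599, 0.002, 0.943, -0.08], TCP at [0.725, -0, 0.233] pointing down, gripper open.
Joint ranges: [-2.57, 2.57], [-0.35, 1.97], [-1.29, 1.29], [0.11, 2.56], [-1.05, 4.19], [0.11, 1.86], [-2.63, 2.63]. Speed limits (rad/s): [2.22, 2.22, 3.01, 3.01, 3.14, 3.14, 3.14].

### API

Orientations are given as a unit quaternion [x, y, z, w].
In Python, from station import manip gives the robot as it stands. The module is installed in compiled form; this text tells all that it offers. Calls block until the motion is done:
- manip.goto(position, orientation): joint-space move of the TCP to a pose.
- manip.move_linear(position, attitude=None, v=0.15): straight line of the TCP; attitude=None keeps the orientation; v is the mean speed in m/s.
- manip.move_j(angles): joint-space move.
- manip.command_gripper(opening, newtons=None): finger opening in m; newtons is the grip in N (None keeps the last); returns when the fingers have stopped.
- manip.wait(seconds).
- manip.ik(position, orientation): joint angles nearest the present ones, or None.
- manip.snapshot(name): name is "scene" or "side" or "wrist"; returns (picture, depth): 420x560x3 uint8, red, green, blue; 420x560 float32, m along the optical axis (not along the pixel's ray), 0 where there is no reading.
- manip.calibration(name): a dict with "camera_matrix" (3x3 intrinsics, pixels), "pose" (4x4, takes a point from camera to world coordinates). Camera axes: x right, y up, looking along -z (the intrinsics and any distortion apply to the point x, -y, -z); pixel columns grow to the right and rows downward; lengths in m; the calibration is good to about 2 mm. A picture is of the moment at which its call begins: read the wrist's pose just before it. calibration takes no time and is no camera call; for the wrist camera it gives the pose at the moment of the call.
A pose or a line that the arm cannot do raises manip.IKError and nothing moves.
- manip.sign_off(): hands the job in; it is judged then, once.
Readings, each from a call of its own:
- manip.read_time(): time.
- manip.read_qpos(): joint angles.
- manip.read_joint_vel(): joint speeds.
- manip.read_joint_torque(): joint torques, N m.
- manip.read_position(): TCP position.
- manip.read_ee_rot(): TCP orientation.
- manip.read_contact_force(): force on the tool from outside, world axes, zero at the start.
- manip.read_moment(): the same for the moment, N m.
- manip.read_finger_gap(): finger opening in m.
- manip.read_gripper_force(): force on a finger pad.
Only numpy, scipy, OpenCV 4.12 (cv2) and the standard library are available. Lean on these libraries where they do the work, as an engineer would, in place of code of your own. Each camera call takes 0.05 s, during which the arm holds its last target. There are 200 camera calls.

### The job

Take the blue-gripped post of the helping-hand stand out of the yellow rack, stand its tapered shank in the socket of the loose foot and tap or press it in with about 20 N, never more than 30 N, until it is wedged so tight that friction alone can carry the foot. Then lift the whole stand by its post alone, without touching the foot, and set it down gently, upright and wholly on the green mat, and let go. Leave the other things where they are.

Things in the scene. Friction and masses are not known exactly. Their poses are not given: they have to be found in the camera images.
- post_grip (a point): Middle of the grip of the loose upright post (108 mm tall, 0.15 kg), on its axis: a blue round grip with black rings, 22 mm across, 44 mm tall. 30 mm above the collar's underside, 34 mm below the top of the flat head, 74 mm above the shank's tip. z up along the post; x along a small clip, so put the fingers on the +y and -y sides (across the rack's row).
- post: The same post; origin at its shank's tip. From the tip up: steel tapered shank 44 mm long (12 mm across at the tip, 23 at the top), collar 34 mm across and 6 thick, the blue grip, a 12 mm neck with a copper clip sticking out 36 mm along x at 98 mm height, a flat black head 28 mm across and 6 thick, which may be tapped. Starts in any opening of the rack, hung on its collar.
- socket_mouth (a point): Centre of the boss's rim, 62 mm above the foot's underside; z up. In the boss sits a springy brass sleeve with a tapered hole 30 mm deep that matches the shank; its top is 0 to 20 mm below the rim, differently each time. The tapers first meet when the collar's underside is about 18 mm above the sleeve's top (from 2 mm below to 18 mm above the rim); there is no stop.
- foot: Loose foot of the stand, 0.65 kg: dark steel disc 90 mm across, 12 thick, with a round dark boss 50 mm across, 62 mm tall in all; origin at the centre of its underside, z up. Once the tapers meet, the push grows by 4 to 15 N per mm. The shank stays where it was pushed and holds a pull of at least half of the hardest push so far: a push of under 15 N may not carry the foot.
- table: The white bench top; its surface is at height 0, level.
- mat: Green work mat, 180 x 180 x 3 mm, fixed to the bench; origin at the centre of its underside, x and y along its edges.
- mat_center (a point): Centre of the mat's top face, 3 mm above the bench, x and y along the mat's edges.
- rack: Yellow tool rack, fixed, 56 mm (x) by 220 mm (y) and 60 mm tall, with three 26 mm square openings in a row along its y, 80 mm apart, the middle one at its centre; origin at the centre of its underside. The post and two drivers stand in the openings, in any order.
- driver_red_grip (a point): Red driver standing in the rack (bystander), 107 mm tall, 16 mm across, collar 31 mm across; point on its axis 14 mm above the rack's top.
- driver_orange_grip (a point): Orange driver standing in the rack (bystander), as the red one.
- solvent: White solvent jar with steel cap, 60 mm across and 100 mm tall, loose (bystander); origin at the centre of its underside.
- phone: Black phone lying flat, 72 x 145 x 9 mm, loose (bystander); origin at the centre of its underside.
- tape: Orange tape roll lying flat, 56 mm across and 18 mm tall, loose (bystander); origin at the centre of its underside.
- screwdriver: Orange-handled screwdriver lying flat on the bench near the robot, 160 mm long, handle 26 mm thick, loose (bystander); origin at the middle of its length, on the bench.
Not all that is in view belongs to the job. There is more than one size of the post; the job needs the larger.

How it is judged:
On the way, in this order (a step that is already met when the one before it is completed fails the run):
1. the post stands straight in the foot's socket, its shank at least 26 mm below the rim, the foot on the bench (z of post_grip in the frame of socket_mouth below 0.0475 m and horizontal distance between post_grip and socket_mouth below 0.006 m and angle between the z axis of post_grip and the z axis of socket_mouth, either way round below 0.07 rad and height (world z) of foot below 0.004 m), for 0.2 s.
2. the foot is lifted at least 15 mm off the bench by the post alone, with no finger on the foot (z of post_grip in the frame of socket_mouth below 0.0475 m and horizontal distance between post_grip and socket_mouth below 0.006 m and angle between the z axis of post_grip and the z axis of socket_mouth, either way round below 0.07 rad and height (world z) of foot above 0.015 m and contact force between the fingers and foot below 0.3 N), for 0.3 s.
At the end, for the whole second after the job is handed in: The stand, released and at rest, stands upright (within 3 degrees) on the mat, its foot wholly on it (foot's centre within 47 mm of the mat's centre along each edge), with the post straight in the socket, its shank at least 26 mm below the rim (z of post_grip in the frame of socket_mouth below 0.0475 m and horizontal distance between post_grip and socket_mouth below 0.006 m and angle between the z axis of post_grip and the z axis of socket_mouth, either way round below 0.07 rad and x of foot in the frame of mat_center between -0.047 and 0.047 m and y of foot in the frame of mat_center between -0.047 and 0.047 m and z of foot in the frame of mat_center below 0.002 m and angle between foot's own z axis and vertical below 0.05 rad and linear speed of each of foot, post below 0.01 m/s); the robot touches nothing.
It fails at once if the foot is pressed on the bench with more than 42 N (its weight and the post's make 6 to 9 N of that) (contact force between foot and table above 42 N).
It fails at once if the stand is set down hard on the mat (more than 42 N) (contact force between foot and mat above 42 N).
It fails at once if the foot is tipped by more than 20 degrees (angle between foot's own z axis and vertical above 0.35 rad).
It fails at once if the foot is moved by the fingers pressing on it with more than 5 N (contact force between the fingers and foot above 5 N).
It fails at once if a driver, the solvent jar, the phone, the tape roll or the screwdriver is shifted by more than 30 mm (distance of any of driver_red_grip, driver_orange_grip, solvent, phone, tape, screwdriver from where it was at the start of the episode above 0.03 m).
It also fails if it takes over 72 s, if anything falls off the work surface, if the arm or the gripper's body presses on something with over 40 N, if the wrist force passes 120 N, or if a joint passes its speed limit or range.

## Working session

There is one attempt and no reset: what is moved stays moved. The work goes in short steps, each a Python script; the robot and the scene stay as the last script left them, time stands still between calls to the robot, and variables do not carry over. Pictures are saved under pics/ and viewed, at most 10 in all, crops included, and the job is handed in when it is done.

```bash
mkdir -p pics; cat > h.py <<'E'
from station import manip
import numpy as np, cv2
def snap(n,f=None):
    c=manip.calibration(n); p,d=manip.snapshot(n)
    if f: cv2.imwrite('pics/'+f,p[:,:,::-1])
    return p,d,np.array(c['camera_matrix']),np.array(c['pose'])
def cloud(d,K,T):
    v,u=np.mgrid[:d.shape[0],:d.shape[1]]
    x=(u-K[0,2])/K[0,0]*d; y=(v-K[1,2])/K[1,1]*d
    P=np.stack([x,-y,-d],-1)@T[:3,:3].T+T[:3,3]
    P[d<=0]=np.nan
    return P
E
python3 - <<'E'
from h import *
for n in ("scene","side"):
    p,d,K,T=snap(n,n+'0.png'); np.savez(n+'0.npz',p=p,d=d,K=K,T=T); print(n,K.tolist(),T.round(3).tolist(),{k for k in manip.calibration(n)})
p=[cv2.imread(f'pics/{n}0.png') for n in ("scene","side")]
print(manip.read_ee_rot(),manip.read_time(),manip.read_contact_force())
E
```

```text
scene [[464.3552564048779, 0.0, 273.67345659059845], [0.0, 464.3552564048779, 214.4299617935518], [0.0, 0.0, 1.0]] [[-0.552, -0.464, 0.693, 1.328], [0.833, -0.29, 0.47, 0.475], [-0.017, 0.837, 0.547, 0.659], [0.0, 0.0, 0.0, 1.0]] {'pose', 'camera_matrix'}
side [[509.49182743366896, 0.0, 288.7129007664802], [0.0, 509.49182743366896, 211.92932434129617], [0.0, 0.0, 1.0]] [[-0.948, 0.154, -0.279, 0.247], [-0.318, -0.49, 0.812, 1.046], [-0.012, 0.858, 0.513, 0.754], [0.0, 0.0, 0.0, 1.0]] {'pose', 'camera_matrix'}
[ 7.07072597e-01  7.07140617e-01 -5.24979431e-04 -4.63772750e-04] 0.1 [-0.09406355  0.35139465  0.42872036]
```

View pics/scene0.png

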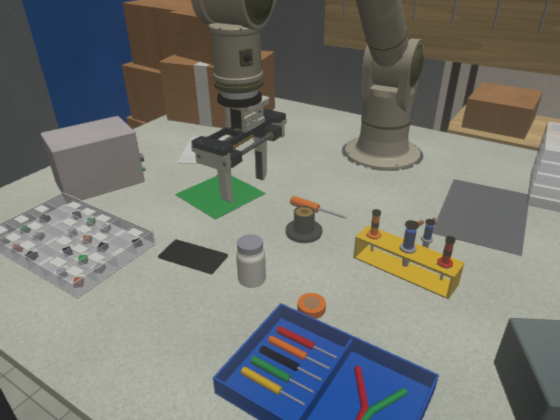

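View pics/side0.png

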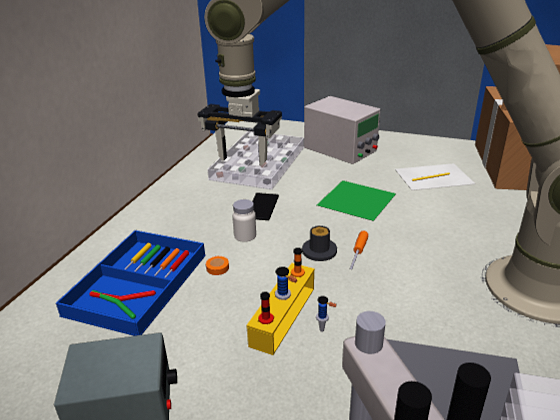

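Scene view: the candidates for the post are the blue one in the rack's middle opening (scene 410,237; side 282,283) and a smaller loose blue one beside the rack (scene 429,232; side 322,310). I choose the rack one. The foot is at scene (304,225), the mat at (220,193), the jar at (251,262) and the tape at (312,305).

```bash
python3 - <<'E'
from h import *
ims=[]
for n,(u0,v0,w,h) in (("scene",(345,195,130,100)),("side",(235,230,130,100))):
    z=np.load(n+'0.npz'); p=z['p']; ims.append(cv2.resize(p[v0:v0+h,u0:u0+w,::-1],None,fx=3,fy=3,interpolation=cv2.INTER_CUBIC))
    P=cloud(z['d'],z['K'],z['T']); hsv=cv2.cvtColor(p,cv2.COLOR_RGB2HSV).astype(int); H,S,V=hsv[...,0],hsv[...,1],hsv[...,2]
    ok=(P[...,0]>.3)&(P[...,0]<1.1)
    def rep(nm,m):
        q=P[m&ok]; q=q[~np.isnan(q[:,0])]
        if len(q)<5: print(n,nm,'few');return
        r=cv2.minAreaRect(q[:,:2].astype(np.float32)*1000)
        print(n,nm,len(q),'med',np.median(q,0).round(4),'rect',np.round(r[0],1),np.round(r[1],1),round(r[2],1),'z',np.percentile(q[:,2],[2,98]).round(3))
    Z=P[...,2]
    rep('mat',(H>55)&(H<75)&(S>150)&(abs(Z)<.012)&(P[...,1]<.1))
    yel=(H>20)&(H<30)&(S>150)
    rep('rack top',yel&(abs(Z-.06)<.005))
    rep('rack',yel&(Z<.08))
    b=(H>105)&(H<128)&(S>110)&(Z>.02)&(Z<.2)&(P[...,0]<.9)&(P[...,1]>0)
    rep('blue',b&(Z>.06))
    for lo,hi in ((.055,.07),(0.0,.02)): 
        rep(f'dark {lo}',(V<110)&(Z>lo)&(Z<hi)&(abs(np.mgrid[:420,:560][1]-(304 if n=="scene" else 319))<28)&(abs(np.mgrid[:420,:560][0]-(222 if n=="scene" else 240))<25))
    for nm,uv in dict(scene=dict(post=(410,226),small=(429,224),orange=(376,212),red=(449,240),rim=(304,208),jar=(250,241),tape=(312,298)),side=dict(post=(282,270),small=(322,300),red=(265,294),orange=(297,250),rim=(319,228),jar=(244,204),tape=(217,262)))[n].items():
        print(n,nm,np.nanmedian(P[uv[1]-1:uv[1]+2,uv[0]-1:uv[0]+2].reshape(-1,3),0).round(4))
cv2.imwrite('pics/crop1.png',np.hstack(ims))
E
```

```text
scene mat few
scene rack top 1224 med [0.5382 0.2918 0.0603] rect [530.9 271.4] [218.7  60.7] 84.3 z [0.058 0.062]
scene rack 2999 med [0.5389 0.27   0.0187] rect [726.2 258.2] [218.5 452.2] 86.2 z [0.003 0.062]
scene blue 27 med [0.5348 0.2773 0.1098] rect [490.5 276.5] [ 17.6 103.7] 82.2 z [0.072 0.111]
scene dark 0.055 122 med [0.5316 0.0184 0.0604] rect [522.5  14.8] [53.5 47.4] 31.4 z [0.055 0.064]
scene dark 0.0 482 med [0.5435 0.0291 0.0119] rect [491.7   1.8] [161.7  86.8] 22.9 z [0.003 0.018]
scene post [0.5414 0.271  0.1244]
scene small [0.4488 0.2862 0.082 ]
scene orange [0.5268 0.1916 0.1234]
scene red [0.5458 0.3495 0.1237]
scene rim [0.5095 0.0072 0.0612]
scene jar [0.7279 0.0078 0.1003]
scene tape [0.7285 0.1541 0.0181]
side mat 1725 med [ 0.4832 -0.2652  0.004 ] rect [ 485.9 -273.4] [184.4 178.2] 78.6 z [0.001 0.008]
side rack top 1161 med [0.5203 0.3016 0.0602] rect [530.  271.1] [222.6  57.5] 84.5 z [0.056 0.063]
side rack 2610 med [0.519  0.3042 0.0431] rect [643.8 -70.7] [955.8 472.8] 76.2 z [0.003 0.063]
side blue 292 med [0.5248 0.2796 0.0879] rect [537.6 299.5] [567.8 193.9] 68.8 z [0.062 0.125]
side dark 0.055 96 med [0.5177 0.0254 0.06  ] rect [520.2  14.4] [55.8 47.9] 89.2 z [0.056 0.064]
side dark 0.0 454 med [0.5122 0.0364 0.0121] rect [519.7  24.2] [89.8 85.7] 18.0 z [0.001 0.018]
side post [0.5294 0.2698 0.1233]
side small [0.4392 0.2908 0.0842]
side red [0.5362 0.3496 0.1226]
side orange [0.5217 0.195  0.1243]
side rim [0.5259 0.0021 0.0614]
side jar [0.7241 0.0117 0.1014]
side tape [0.7375 0.1589 0.019 ]
```

View pics/crop1.png

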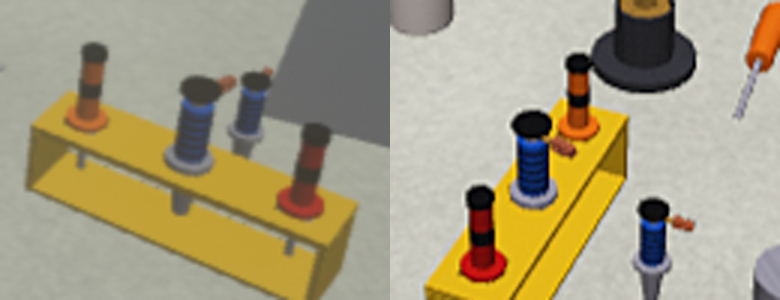

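The crop confirms the rack post: its head and collar are clearly larger than the loose one's, and its head top at 0.124 m matches the expected 0.060 + 0.064. Next I refine the axis, clip direction and foot, including a wrist view.

```bash
cat >> h.py <<'E'
from scipy.spatial.transform import Rotation as R
def down(yaw):  # tool z down, tool y axis at world angle yaw
    y=np.array([np.cos(yaw),np.sin(yaw),0]); z=np.array([0,0,-1.]); x=np.cross(y,z)
    return R.from_matrix(np.c_[x,y,z]).as_quat()
def circ(q):
    q=q[~np.isnan(q[:,0])]; (c,r)=cv2.minEnclosingCircle((q[:,:2]*1000).astype(np.float32)); return len(q),np.round(c,1),round(r,1)
def clip(P,p,c):
    hsv=cv2.cvtColor(p,cv2.COLOR_RGB2HSV).astype(int)
    rr=np.hypot(P[...,0]-c[0],P[...,1]-c[1])
    m=(rr>.016)&(rr<.045)&(abs(P[...,2]-.114)<.008)
    q=P[m]; v=np.median(q,0)[:2]-c
    return len(q),np.median(q,0).round(4),np.degrees(np.arctan2(v[1],v[0])).round(1)
E
python3 - <<'E'
from h import *
pc=np.array([.535,.2705])
for n in ("scene","side"):
    z=np.load(n+'0.npz'); p=z['p'];P=cloud(z['d'],z['K'],z['T']);Z=P[...,2]
    rr=np.hypot(P[...,0]-pc[0],P[...,1]-pc[1])
    print(n,'head',circ(P[(rr<.025)&(abs(Z-.124)<.003)]),'clip',clip(P,p,pc))
    rr=np.hypot(P[...,0]-.521,P[...,1]-.0145)
    print('rim',circ(P[(rr<.035)&(abs(Z-.062)<.003)]),'disc',circ(P[(rr<.055)&(abs(Z-.012)<.003)]))
t=manip.read_time()
q=[down(a) for a in (np.radians(84),np.radians(-96))]
for a in q: print(manip.ik([.535,.2705,.30],a))
for yaw in (90,0,-90): print(yaw,[ (lambda s: None if s is None else np.round(s,2).tolist())(manip.ik(x,down(np.radians(yaw)))) for x in ([.521,.0145,.2],[.485,-.271,.2])])
E
```

```text
scene head (98, array([530.2, 270.8]), 16.1) clip (27, array([0.5073, 0.281 , 0.1169]), np.float64(159.2))
rim (188, array([523.1,  13.2]), 27.3) disc (371, array([524.8,  14.7]), 45.5)
side head (95, array([530.1, 271.2]), 14.9) clip (56, array([0.5075, 0.2794, 0.1171]), np.float64(162.1))
rim (167, array([521.7,  15.6]), 28.5) disc (327, array([522. ,  15.8]), 46.8)
[-0.25740651  0.40793306 -0.43019485  1.80060408  0.20108048  0.97618669
  0.69632568]
[-0.88649485  0.40304896  0.46120041  1.84006786 -0.2165834   0.94801101
 -2.00559995]
90 [[0.19, 0.43, -0.44, 2.08, 0.29, 0.69, 1.13], [0.72, 0.47, -0.43, 2.0, 0.29, 0.73, 1.68]]
0 [[-0.12, 0.4, -0.02, 2.1, 0.01, 0.64, -0.15], [0.41, 0.44, -0.01, 2.02, 0.01, 0.68, 0.4]]
-90 [[-0.43, 0.43, 0.41, 2.11, -0.28, 0.65, -1.4], [0.13, 0.46, 0.39, 2.04, -0.27, 0.69, -0.87]]
```

```bash
python3 - <<'E'
from h import *
q=down(np.radians(68)); print(manip.read_time())
manip.command_gripper(.05)
manip.goto([.521,.0145,.26],q); print(manip.read_time(), manip.calibration('wrist')['pose'].round(3) if hasattr(manip.calibration('wrist')['pose'],'round') else 0)
p,d,K,T=snap('wrist','w_foot.png');P=cloud(d,K,T);Z=P[...,2]
rr=np.hypot(P[...,0]-.5222,P[...,1]-.0145)
print('rim',circ(P[(rr<.035)&(abs(Z-.062)<.003)]),'disc',circ(P[(rr<.055)&(abs(Z-.012)<.003)]))
for r in (0,.003,.006,.008,.011,.013,.015,.018,.021,.024): 
    m=(abs(rr-r)<.0015); print(r,m.sum(),np.nanpercentile(Z[m],[10,50,90]).round(4))
manip.goto([.530,.271,.28],q); print(manip.read_time())
p,d,K,T=snap('wrist','w_post.png');P=cloud(d,K,T);Z=P[...,2]
pc=np.array([.530,.271]);rr=np.hypot(P[...,0]-pc[0],P[...,1]-pc[1])
print('head',circ(P[(rr<.025)&(abs(Z-.124)<.003)]),'clip',clip(P,p,pc))
a=[cv2.imread(f'pics/w_{k}.png') for k in('foot','post')]
cv2.imwrite('pics/w2.png',cv2.resize(np.hstack(a),(800,300)))
E
```

```text
0.1
1.8667 [[ 0.377 -0.899 -0.225  0.461]
 [ 0.926  0.366  0.09   0.039]
 [ 0.001 -0.242  0.97   0.412]
 [ 0.     0.     0.     1.   ]]
rim (1055, array([521.7,  13.8]), 25.1) disc (2010, array([521.8,  13.6]), 44.8)
0 3 [0.012  0.0125 0.0132]
0.003 23 [0.0113 0.012  0.0129]
0.006 74 [0.0117 0.0363 0.0472]
0.008 136 [0.0122 0.0492 0.0604]
0.011 146 [0.0588 0.0613 0.0624]
0.013 174 [0.0602 0.0611 0.0622]
0.015 208 [0.0591 0.0609 0.062 ]
0.018 243 [0.0594 0.0605 0.0615]
0.021 2242 [0.0622 0.3606 0.3706]
0.024 6760 [0.2728 0.3652 0.3705]
2.925
head (523, array([530.3, 270.4]), 13.8) clip (121, array([0.5046, 0.2795, 0.1181]), np.float64(161.6))
```

View pics/w2.png

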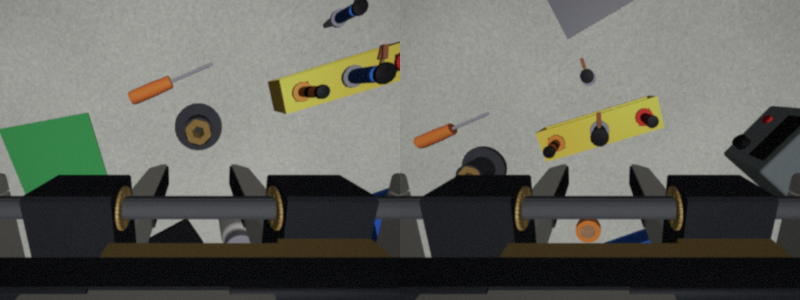

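Wrist fits have the right radii (25, 45 and 14 mm) and give the foot at (0.5218, 0.0137) and the post at (0.5303, 0.2704). The sleeve top is about 1 mm below the rim and the clip points at about 161°. I grasp across the clip.

```bash
python3 - <<'E'
from h import *
q=down(np.radians(70)); 
manip.goto([.5303,.2704,.18],q); print(manip.read_time(),manip.read_contact_force().round(2))
manip.move_linear([.5303,.2704,.087],v=.08); print(manip.read_position().round(4),manip.read_contact_force().round(2))
manip.command_gripper(0.0,55); print(manip.read_finger_gap(),manip.read_gripper_force(),manip.read_contact_force().round(2))
manip.move_linear([.5303,.2704,.20],v=.1); manip.wait(.2)
print(manip.read_time(),manip.read_position().round(4),manip.read_contact_force().round(2),manip.read_finger_gap())
manip.move_linear([.5218,.0137,.20],v=.2);manip.wait(.3)
print(manip.read_time(),manip.read_position().round(4),manip.read_contact_force().round(2))
for n in("scene","side"):
    p,d,K,T=snap(n,n+'1.png');P=cloud(d,K,T);Z=P[...,2]
    rr=np.hypot(P[...,0]-.5218,P[...,1]-.0137)
    # shank axis: colour/geometry under collar
    for lo,hi in((.118,.132),(.136,.150),(.150,.165)):
        m=(rr<.03)&(Z>lo)&(Z<hi); print(n,lo,m.sum(),np.nanmedian(P[m],0).round(4))
    m=(rr<.03)&(Z>.08)&(Z<.16);print('lowest',np.nanmin(Z[m]).round(4))
    print('rim',circ(P[(rr<.035)&(abs(Z-.062)<.003)]))
a=[cv2.imread(f'pics/{k}1.png') for k in('scene','side')]
cv2.imwrite('pics/held.png',np.hstack([cv2.resize(a[0][130:250,240:370],(390,360)),cv2.resize(a[1][150:270,255:385],(390,360))]))
E
```

```text
3.4583 [0.73 0.65 0.85]
[0.5306 0.2705 0.0875] [-0.54 -0.06 -0.43]
0.025871143812013418 55.00045716762543 [ 0.17 -1.21  2.98]
6.8 [0.5301 0.2703 0.1995] [ 0.39  0.16 -1.82] 0.026165445834945504
8.5333 [0.5218 0.0143 0.1999] [ 0.54 -0.56 -1.76]
scene 0.118 6 [0.5262 0.0161 0.131 ]
scene 0.136 32 [0.5278 0.0179 0.143 ]
scene 0.15 43 [0.5299 0.0185 0.1582]
lowest 0.13
rim (191, array([523.4,  13.8]), 27.3)
side 0.118 6 [0.52   0.0179 0.1314]
side 0.136 28 [0.52   0.0184 0.1439]
side 0.15 41 [0.5191 0.0205 0.1591]
lowest 0.1308
rim (165, array([522.6,  12. ]), 28.4)
```

View pics/held.png

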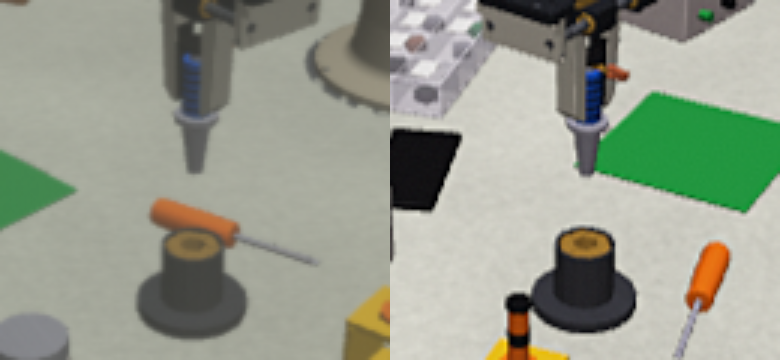

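```bash
cat > press.py <<'E'
from h import *
x,y=.5225,.0133
def F(n=4):
    a=[]
    for _ in range(n): manip.wait(.02); a.append(manip.read_contact_force())
    return np.mean(a,0)
manip.move_linear([x,y,.137],v=.1); manip.wait(.2); F0=F(8)
print('t',manip.read_time(),manip.read_position().round(4),'F0',F0.round(2))
z=.137; hit=None
while z>.092:
    f=F()-F0
    if f[2]>1 or z<.115: print(round(z,4),manip.read_position()[2].round(4),f.round(1),round(x,4),round(y,4))
    if f[2]>20: break
    if np.hypot(*f[:2])>1.5: x+=np.clip(f[0]*.0002,-.0007,.0007); y+=np.clip(f[1]*.0002,-.0007,.0007)
    if f[2]>8 and np.hypot(*f[:2])>8: print('lateral');break
    step=.003 if z>.112 and f[2]<1.5 else (.001 if f[2]<1.5 else (.0005 if f[2]<8 else .0003))
    z-=step; manip.move_linear([x,y,z],v=.02)
manip.wait(.2)
print('end',manip.read_time(),manip.read_position().round(4),(F(8)-F0).round(2),manip.read_finger_gap())
E
python3 press.py
```

```text
t 9.75 [0.5227 0.0133 0.1374] F0 [ 0.01 -0.08 -2.05]
0.113 0.1129 [-0.2  0.1  0.3] 0.5225 0.0133
0.11 0.1099 [-0.3 -0.2  0.3] 0.5225 0.0133
0.109 0.109 [-0.3  0.3  0.3] 0.5225 0.0133
0.108 0.108 [-0.1  0.3  0.2] 0.5225 0.0133
0.107 0.107 [-0.3  0.4  0.4] 0.5225 0.0133
0.106 0.106 [-0.1  1.   0.9] 0.5225 0.0133
0.105 0.1052 [-0.2  0.3  6. ] 0.5225 0.0133
0.1045 0.1049 [-1.4  0.3  9. ] 0.5225 0.0133
0.1042 0.1048 [-1.2  0.3 10.8] 0.5225 0.0133
0.1039 0.1046 [-1.4  0.1 12.7] 0.5225 0.0133
0.1036 0.1045 [-1.4 -0.  14.4] 0.5225 0.0133
0.1033 0.1043 [-1.3  0.6 16.6] 0.5225 0.0133
0.103 0.1041 [-1.4 -0.2 18.4] 0.5225 0.0133
0.1027 0.104 [-1.7 -0.1 19.5] 0.5225 0.0133
0.1024 0.1038 [-1.8  0.1 20.9] 0.5222 0.0133
end 17.4333 [0.5234 0.0134 0.1038] [-1.54 -0.32 21.19] 0.026139444267553158
```

Wedged cleanly at 21 N, with the grip about 44.5 mm above the rim. Now lift, look, and carry.

```bash
python3 - <<'E'
from h import *
p0=manip.read_position()
manip.move_linear([.5225,.0133,.130],v=.03);manip.wait(.5)
print(manip.read_time(),manip.read_position().round(4),manip.read_contact_force().round(2),manip.read_finger_gap())
manip.move_linear([.5225,.0133,.170],v=.06);manip.wait(.4)
print(manip.read_time(),manip.read_position().round(4),manip.read_contact_force().round(2))
for n in("scene","side"):
    p,d,K,T=snap(n,n+'2.png');P=cloud(d,K,T);Z=P[...,2]
    hsv=cv2.cvtColor(p,cv2.COLOR_RGB2HSV).astype(int)
    m=(hsv[...,0]>55)&(hsv[...,0]<80)&(hsv[...,1]>130)&(abs(Z)<.015)&(P[...,1]<-.1)&(P[...,0]<.7)
    q=P[m].astype(np.float32); r=cv2.minAreaRect(q[:,:2]*1000); print(n,'mat',len(q),r,np.median(q[:,2]))
    rr=np.hypot(P[...,0]-.522,P[...,1]-.0137)
    for k in(.062,.012): print('foot',k,circ(P[(rr<.055)&(abs(Z-k-.066)<.004)]), np.nanmedian(Z[(rr<.05)&(abs(Z-k-.066)<.006)]).round(4))
a=[cv2.imread(f'pics/{k}2.png') for k in('scene','side')]
cv2.imwrite('pics/lift.png',np.hstack([cv2.resize(a[0][120:270,220:370],(390,390)),cv2.resize(a[1][140:290,245:395],(390,390))]))
E
```

```text
19.1333 [0.5225 0.0133 0.13  ] [ 0.37 -0.38 -7.69] 0.025852561446350723
20.35 [0.5225 0.0133 0.1698] [ 0.51 -0.25 -8.04]
scene mat 1853 ((488.443603515625, -275.7293701171875), (174.3563690185547, 174.61572265625), 78.62998962402344) 0.0031573863
foot 0.062 (162, array([525. ,  13.8]), 26.2) 0.127
foot 0.012 (380, array([524.6,  14.2]), 45.8) 0.0778
side mat 1674 ((470.4252014160156, -364.9549560546875), (375.4421691894531, 181.4601593017578), 80.52592468261719) 0.0039057056
foot 0.062 (154, array([522.8,  15.3]), 26.6) 0.1272
foot 0.012 (347, array([523.4,  15.6]), 46.4) 0.0781
```

View pics/lift.png

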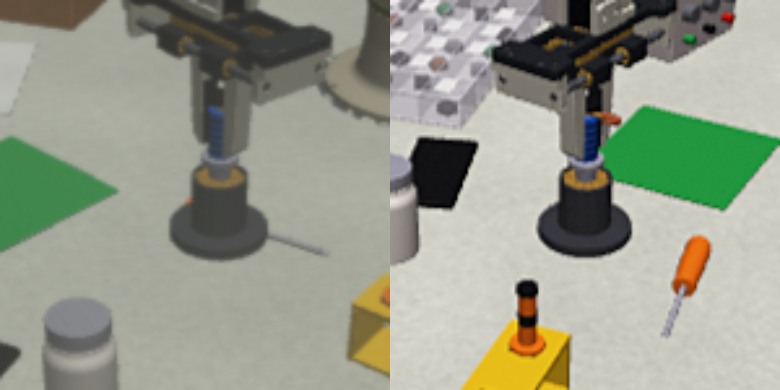

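The whole stand hangs upright from the post, with the foot about 66 mm up. The mat centre is (0.487, -0.274), on which both cameras agree.

```bash
python3 - <<'E'
from h import *
x,y=.487,-.274
def F(n=4):
    a=[]
    for _ in range(n): manip.wait(.02); a.append(manip.read_contact_force())
    return np.mean(a,0)
manip.move_linear([x,y,.170],v=.12);manip.wait(.4)
print(manip.read_time(),manip.read_position().round(4))
manip.move_linear([x,y,.115],v=.05);manip.wait(.4);F0=F(8);print('F0',F0.round(2))
z=.115
while z>.098:
    f=F()-F0
    if f[2]>1.0 or z<.109: print(round(z,4),manip.read_position()[2].round(4),f.round(2))
    if f[2]>5.5: break
    z-=.001 if f[2]<1 and z>.109 else .0005; manip.move_linear([x,y,z],v=.015)
manip.command_gripper(.05); manip.wait(.4)
print(manip.read_time(),manip.read_position().round(4),manip.read_contact_force().round(2),manip.read_finger_gap())
manip.move_linear([x,y,.22],v=.08); manip.wait(.5)
for n in("scene","side"):
    p,d,K,T=snap(n,n+'3.png');P=cloud(d,K,T);Z=P[...,2]
    rr=np.hypot(P[...,0]-x,P[...,1]-y)
    for k in(.062,.012): print(n,'foot',k,circ(P[(rr<.055)&(abs(Z-k-.003)<.004)]))
    m=(rr<.025)&(Z>.13)&(Z<.155); print('head',circ(P[m]),np.nanmedian(Z[m]).round(4))
a=[cv2.imread(f'pics/{k}3.png') for k in('scene','side')]
cv2.imwrite('pics/placed.png',np.hstack([cv2.resize(a[0][90:250,150:310],(390,390)),cv2.resize(a[1][100:260,280:440],(390,390))]))
print(manip.read_time())
E
```

```text
23.4083 [ 0.487 -0.274  0.17 ]
F0 [ 0.07  0.42 -8.25]
0.1085 0.1085 [-0.29 -0.44 -0.05]
0.108 0.108 [-0.03 -0.48  0.41]
0.1075 0.1075 [-0.04 -0.21 -0.16]
0.107 0.1072 [-0.14 -0.48  2.55]
0.1065 0.107 [-0.51 -0.82 11.6 ]
29.7583 [ 0.487  -0.274   0.1065] [ 0.53  0.09 -0.45] 0.05036981821205104
scene foot 0.062 (116, array([ 487.8, -271.8]), 27.4)
scene foot 0.012 (279, array([ 488.1, -272.7]), 46.9)
head (77, array([ 483.4, -269.8]), 19.9) 0.1425
side foot 0.062 (106, array([ 488.9, -272.9]), 28.5)
side foot 0.012 (228, array([ 487.7, -272.1]), 46.6)
head (75, array([ 482.1, -271.9]), 18.7) 0.142
31.925
```

View pics/placed.png

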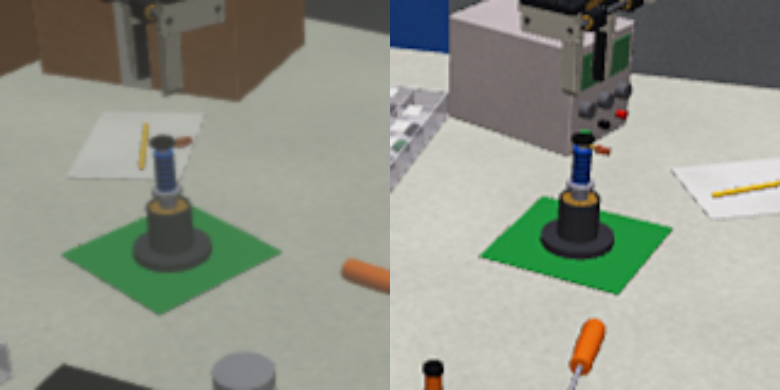

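The stand is upright at the centre of the mat, released and clear of the gripper. Its head top at 0.142 m fits a seated shank.

```bash
python3 -c "
from station import manip
print(manip.sign_off())"
```

```text
the job is handed in; nothing more can be done
None
```

The job is handed in: the post was pressed in with about 21 N, the stand was lifted by its post alone, and it was set upright at the centre of the mat and released. It took about 32 s, and no verdict was returned.

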